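Check a fillet weld with the infrared thermometer

TASK

Take the infrared thermometer from its holder and point its nose, on a slant from under the overhanging top plate, at the middle of the long weld in the corner of the beam, 4 to 10 cm away and on the welded side, and hold it still on that spot for two seconds without touching the beam. Then stand it nose down in its holder again and let go. Leave the other tools on the bench where they are.

Things in the scene. Friction and masses are not known exactly. Their poses are not given: they have to be found in the camera images.
- thermometer: Stick-shaped infrared thermometer, round, 135 mm long, 0.14 kg, standing nose down in the holder cup at the start. Origin: centre of the flat nose face (lens); its z axis runs from the nose up to the tail, so it looks along its own -z. Nose 31 mm in diameter from 0 to 50 mm, neck 25 mm from 50 to 62 mm, black rubber grip 28 mm in diameter from 62 to 125 mm, tail 25 mm to 135 mm. Round all over: it may be gripped at any yaw, best about 97 mm from the nose.
- holder: Fixed holder: 80 x 80 x 8 mm steel base plate with an upright open aluminium cup on it, inside diameter 46 mm, outside 52 mm, rim 53 mm above the bench. Origin: centre of the underside of the base, on the bench; z up. The thermometer's nose stands on the base plate, 8 mm above the bench, inside the cup.
- beam: Fixed piece of plain steel I-beam, 200 mm long along its y axis, 116 mm high. Origin: centre of the underside on the bench; z up. Bottom plate 100 mm wide (x from -50 to 50 mm), 8 mm thick; upright web 8 mm thick (x from -4 to 4 mm); top plate 72 mm wide (x from -36 to 36 mm), from z = 108 to 116 mm, overhanging the corner. The welded side is its -x side (it faces roughly to world -y, the robot's right); two stiffener plates and screws are on the +x side.
- weld_mid (a point): Middle of the surface of the long weld (50 mm long, bright rippled steel bead, about 12 mm wide) in the corner between bottom plate and web on the beam's -x side, 15 mm above the bench and 11 mm out from the beam's centre plane. The weld is in one of three places along the corner (60 mm apart); in the other two are short tacks 18 mm long. Axes as the beam: y along the weld, -x out of the corner.
- hammer: Loose hammer lying on the bench, a bystander.
- brush: Loose brush lying on the bench, a bystander.
- wrench: Loose wrench lying on the bench, a bystander.
- tin: Loose closed round metal tin, 72 mm in diameter, 110 mm high, standing, a bystander. Origin: centre of its underside.
Mind the look-alikes: they are no part of the job. There is more than one size of the thermometer; the one meant has the size given above.

How it is judged (in metres and radians):
On the way:
1. the thermometer, on the welded side of the beam, looks at the middle of the long weld (its line of sight passes within 14 mm) from 40 to 100 mm away, and is held still for 1.5 s (x of weld_mid in the frame of thermometer between -0.014 and 0.014 m and y of weld_mid in the frame of thermometer between -0.014 and 0.014 m and z of weld_mid in the frame of thermometer between -0.1 and -0.04 m and x of thermometer in the frame of beam below -0.02 m and linear speed of thermometer below 0.02 m/s and angular speed of thermometer below 0.2 rad/s), for 1.5 s.
At the end, for the whole second after the job is handed in: the thermometer stands nose down in its holder cup again, its nose within 15 mm of the cup's axis and within 8 mm of the base plate, leaning less than 0.4 rad, at rest and released (horizontal distance between thermometer and holder below 0.015 m and z of thermometer in the frame of holder between 0.004 and 0.016 m and angle between thermometer's own z axis and vertical below 0.4 rad and linear speed of thermometer below 0.02 m/s and angular speed of thermometer below 0.2 rad/s); the robot touches nothing.
It fails at once if the thermometer, fingers or arm touch the beam (more than 1 N) (contact force between beam and thermometer above 1 N or contact force between beam and the fingers above 1 N or contact force between beam and the arm above 1 N).
It fails at once if a bystander tool is moved more than 20 mm (distance of any of hammer, brush, wrench, tin from where it was at the start of the episode above 0.02 m).
It also fails if it takes over 48 s, if anything falls off the work surface, if the arm or the gripper's body presses on something with over 40 N, if the wrist force passes 120 N, or if a joint passes its speed limit or range.

ROBOT

A 6-joint arm with a two-finger parallel gripper is mounted at the origin on the work surface. World frame = base frame: x ahead of the robot, y to its left, z up, the work surface at z = 0. Lengths are in mm, angles in degrees, forces in N, time in s.
With the tool pointing down it reaches from about 350 to 850 mm from the base axis. Payload 8.1 kg.
Tool frame: the origin (TCP) lies at the very end of the fingers, on their centre line; the grasp point (between the pads) lies 19 mm behind it (tcp_to_grasp is the distance from the TCP to the grasp point, in mm); z points along the fingers, x is the direction in which the jaws open and shut, and the axes are right-handed (so a half turn about z gives the same grasp; the last joint's range is limited). The gripper opens to 85 mm and grips with 20 to 120 N. Pads are 22 mm wide; open, the fingers measure 114 mm over their backs; the gripper's body (76 mm by 85 mm) begins 54 mm behind the grasp point. The pads swing forward as they close: fully open they stand 13 mm farther back than shut.
Start: joints at [60.367, 7.471, 85.268, -0, 87.261, -4.893], TCP at [251.084, 544.942, 202.392] pointing down, gripper open.
Joint ranges: [-169.43, 169.43], [-51.17, 129.36], [1.28, 143.12], [-76.62, 256.62], [0, 156.53], [-152.29, 152.29]. Speed limits (degrees/s): [136.94, 136.94, 159.86, 180, 180, 180].

INTERFACE

Orientations are given as [roll, pitch, yaw] about the fixed x, y, z axes, in that order (R = Rz(yaw) Ry(pitch) Rx(roll)).
In Python, from bench import * gives the robot as it stands. The module is installed in compiled form; this text tells all that it offers.
- The arm moves only by the tool apply_moves, never from a script. Its argument "targets" is text: rows parted by semicolons, each of 7 numbers parted by spaces: the turn, a rotation vector about the tool's x, y, z in rad, then the shift along the tool's x, y, z in cm, then the finger opening in cm, from 0 to 8.54. A call has exactly 5 rows; each row is the pose to reach, as a shift and turn from the pose commanded when the call began, along the tool's axes at that moment; what a row does not reach only later rows make up. A row lasts 1/10 s, in which the tool goes at most 50 mm and 8.59 degrees, less where a joint would pass 70% of its speed; a pose out of reach is approached as far as the arm can. A call with a gripper value outside its range is refused whole. The fingers move at their own pace and stop on an object; "force" is the grip in N (left out, the last holds). Time passes only in rows, so rows that repeat a pose let the fingers close, or fill a call up. It gives the time, the measured TCP pose, the force and the opening at its end, in the units of the state.
- sense(): the state, without advancing time (a new reading comes with each control period).
- snapshot(name): name is "scene" or "top"; returns the picture (420x560x3 uint8, red, green, blue); there is no depth.
- camera_model(name): a dict with "fx", "fy", "cx", "cy" (pixels), "position" and "attitude" of the camera in the world. Camera axes: x right, y up, looking along -z (the intrinsics and any distortion apply to the point x, -y, -z); pixel columns grow to the right and rows downward; lengths in mm; the calibration is good to about 2 mm. A picture is of the moment at which its call begins. camera_model takes no time and is no camera call.
- hand_in(): hands the job in, once; it reports no verdict.
Trained networks look in the newest picture that a camera, given by its name, has taken for a name from the list of things; names that differ only in an ending like _2 or _b are one class to them, and where a whole thing is asked for, a point or a joint stands for the part that bears it (a point fixed in the world has none). Each returns a list of dicts, best first, with "confidence" (0 to 1); they miss things now and then, are a little off and sometimes report something else, mostly with a low value. They report only what shows in the picture. A call takes as long as a camera call. They do not tell look-alikes from the thing itself.
- recognise(camera, query): "at" ([row, column] in pixels, amid what is visible of it).
- place_of(camera, query): "at" ([row, column] in pixels: a listed point, or the origin of a listed thing).
The state is a dict: "time": time; "joint_pos": joint angles; "qd": joint speeds; "joint_efforts": joint torques, N m; "tool_pos": TCP position; "tcp_rot": TCP orientation; "ft_force": force on the tool from outside, world axes, zero at the start; "wrist_torque": the same for the moment, N m; "finger_gap": finger opening in mm.
Only numpy, scipy, OpenCV 4.12 (cv2) and the standard library are available. Lean on these libraries where they do the work, as an engineer would, in place of code of your own. Each camera call takes 0.05 s, during which the arm holds its last target. There are 200 camera calls.

## Working session

There is one attempt and no reset: what is moved stays moved. The work goes in short steps, Python scripts to look and compute and a tool call to move; the robot and the scene stay as the last step left them, time stands still between calls to the robot, and variables do not carry over. Pictures are saved under pics/ and viewed, about 8 in all and at most 12, crops included, and the job is handed in when it is done.

Besides the shell and the picture viewer there is one more tool, called after "Request:" as name(argument=value, ...) on one line, values as JSON. apply_moves: Moves the arm, as the interface text tells. Its arguments: {"type":"object","properties":{"targets":{"type":"string"},"force":{"type":"number"}},"required":["targets"]}

```bash
mkdir -p pics; python3 - <<'E'
from bench import *
import cv2, numpy as np
np.set_printoptions(precision=3,suppress=True)
s=sense();print({k:s[k] for k in('time','tool_pos','tcp_rot','ft_force','finger_gap')})
for c in('scene','top'):
    im=snapshot(c);cv2.imwrite(f'pics/{c}0.png',im[:,:,::-1]);print(c,camera_model(c))
    for q in('thermometer','holder','beam','weld_mid','hammer','brush','wrench','tin'):
        print(q,[(np.round(d['at'],1).tolist(),round(d['confidence'],2)) for d in place_of(c,q)][:4])
E
```

```text
{'time': 0.0, 'tool_pos': array([250.766, 544.406, 201.329]), 'tcp_rot': array([-179.991,    0.108,   65.26 ]), 'ft_force': array([ 0.111,  0.437, -0.129]), 'finger_gap': 85.52549796400129}
scene {'fx': 427.20483770142977, 'fy': 427.20483770142977, 'cx': 283.4270626267459, 'cy': 208.1441586905956, 'position': array([1061.527, -765.382,  826.64 ]), 'attitude': array([50.165,  0.604, 31.747])}
thermometer [([287.2, 160.7], 0.95), ([341.3, 202.0], 0.81), ([297.3, 201.1], 0.76)]
holder [([303.7, 195.8], 0.97)]
beam [([203.8, 317.4], 0.62)]
weld_mid [([211.7, 331.5], 0.62)]
hammer [([175.4, 267.5], 0.73)]
brush [([315.6, 268.6], 0.96)]
wrench [([224.1, 207.2], 0.74)]
tin [([151.5, 375.4], 0.71)]
top {'fx': 381.0239003848101, 'fy': 381.0239003848101, 'cx': 286.06381527085756, 'cy': 212.96576465356307, 'position': array([ 439.132,   33.687, 1202.411]), 'attitude': array([  5.366,   0.05 , -88.358])}
thermometer [([251.7, 410.6], 0.88), ([214.6, 404.2], 0.46), ([195.8, 426.8], 0.45)]
holder [([217.8, 404.4], 0.86)]
beam [([192.2, 252.3], 0.72)]
weld_mid []
hammer [([262.4, 241.9], 0.85)]
brush [([166.3, 385.2], 0.59)]
wrench [([271.1, 328.7], 0.58)]
tin [([175.3, 151.9], 0.83)]
```

View pics/scene0.png

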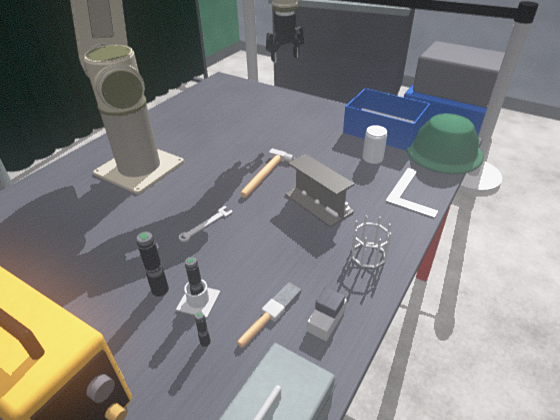

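View pics/top0.png

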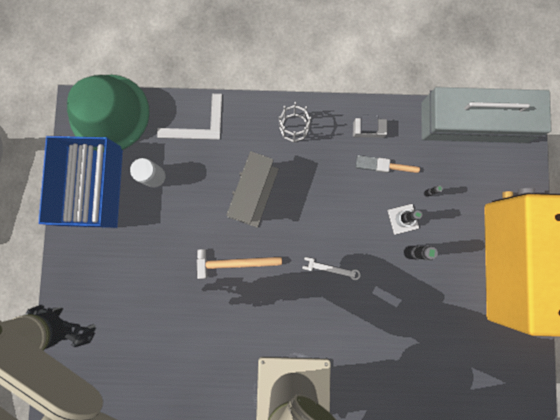

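Scene view: the three dark sticks are a large one at (287,160), the one in the white cup at (297,197), and a small one at (341,202). The cup one is the target. The beam is at about (190,318), and the top view shows its plate slanted at about (190,253). Next I'll triangulate and enlarge the beam.

```bash
cat > h.py <<'E'
import numpy as np, cv2
from scipy.spatial.transform import Rotation as R
from bench import camera_model
np.set_printoptions(precision=3,suppress=True)
class Cam:
    def __init__(s,n):
        m=camera_model(n); s.m=m; s.p=np.array(m['position']); s.R=R.from_euler('xyz',m['attitude'],degrees=True).as_matrix()
    def ray(s,at):
        r,c=at; m=s.m
        return s.R@np.array([(c-m['cx'])/m['fx'],-(r-m['cy'])/m['fy'],-1])
    def onz(s,at,z):
        d=s.ray(at); return s.p+d*(z-s.p[2])/d[2]
    def px(s,P):
        q=(np.asarray(P,float)-s.p)@s.R; m=s.m
        return np.stack([m['cy']-m['fy']*q[...,1]/-q[...,2],m['cx']+m['fx']*q[...,0]/-q[...,2]],-1)
E
python3 - <<'E'
from h import *
S,T=Cam('scene'),Cam('top')
print({k for k in S.m})
for n,a,b,z in(('holder',[303.7,195.8],[217.8,404.4],0),('ther',[297.3,201.1],[214.6,404.2],8),('beam',[203.8,317.4],[192.2,252.3],0),('tin',[151.5,375.4],[175.3,151.9],0),('hammer',[175.4,267.5],[262.4,241.9],0),('big',[287.2,160.7],[251.7,410.6],0),('weld',[211.7,331.5],[192.2,252.3],15)):
    print(n,S.onz(a,z),T.onz(b,z))
im=cv2.imread('pics/scene0.png')[145:225,275:365]; t=cv2.imread('pics/top0.png')[140:235,215:290]
a=cv2.resize(im,None,fx=5,fy=5,interpolation=cv2.INTER_CUBIC); b=cv2.resize(t,None,fx=4,fy=4,interpolation=cv2.INTER_CUBIC)
o=np.zeros((400,755,3),np.uint8);o[:400,:450]=a;o[:380,455:755]=b
cv2.imwrite('pics/beam.png',o)
E
```

```text
{'attitude', 'fx', 'cy', 'position', 'cx', 'fy'}
holder [ 540.776 -338.12     0.   ] [ 547.338 -336.85     0.   ]
ther [ 544.216 -321.112    8.   ] [ 556.705 -333.759    8.   ]
beam [610.716 143.844   0.   ] [615.348 147.41    0.   ]
tin [648.214 511.267   0.   ] [660.747 470.634   0.   ]
hammer [397.716 190.117   0.   ] [392.607 171.769   0.   ]
big [ 432.787 -344.746    0.   ] [ 441.104 -356.258    0.   ]
weld [671.624 116.341  15.   ] [613.149 145.991  15.   ]
```

View pics/beam.png

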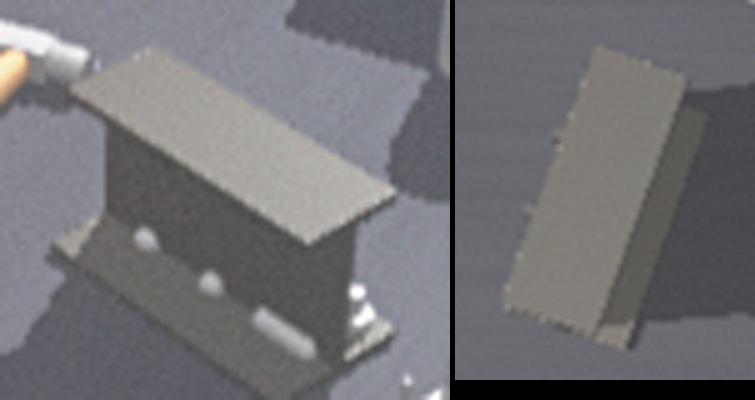

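The crop shows the long weld at crop (285,333), which is scene pixel (211.6,332), near the right end. The tacks are at (210,284) and (145,240). I'll fit the beam pose from the plate corners and the holder pose.

```bash
python3 - <<'E'
from h import *
from scipy.optimize import least_squares
S,T=Cam('scene'),Cam('top')
# corner: beam-frame xyz
A,B,C,D=[-36,100,112],[36,100,112],[36,-100,112],[-36,-100,112]
top=116
sc=[([-36,100,116],(72,88)),([36,100,116],(155,47)),([36,-100,116],(397,190)),([-36,-100,116],(308,239)),([-50,100,8],(52,241)),([50,-100,8],(393,326))]
tp=[([-36,-100,116],(687,73)),([36,-100,116],(600,47)),([-36,100,116],(597,335)),([36,100,116],(505,305)),([-50,-100,8],(708,112)),([-50,100,8],(630,348))]
def o(u,v,s,x0,y0): return ((v+.5)/s-.5+y0,(u+.5)/s-.5+x0)
P=np.array([k for k,_ in sc+tp],float); px1=np.array([o(*v,5,275,145) for _,v in sc]); px2=np.array([o(v[0]-455,v[1],4,215,140) for _,v in tp])
def W(q,P): return R.from_euler('z',q[2]).apply(P)+[q[0],q[1],0]
f=lambda q:np.r_[(S.px(W(q,P[:6]))-px1).ravel(),(T.px(W(q,P[6:]))-px2).ravel()]
r=least_squares(f,[612,145,1.2]);q=r.x
print(q,np.degrees(q[2]));print(r.fun.reshape(-1,2))
wm=W(q,np.array([-11,-60,15.]));print('weld',wm,S.px(wm))
# holder: cup rim / thermometer
for P in([545,-337,143],[545,-337,8],[545,-337,53]):print(S.px(P),T.px(P))
im=cv2.imread('pics/scene0.png')[245:325,170:230]; t=cv2.imread('pics/top0.png')[195:245,380:440]
a=cv2.resize(im,None,fx=6,fy=6,interpolation=cv2.INTER_CUBIC); b=cv2.resize(t,None,fx=6,fy=6,interpolation=cv2.INTER_CUBIC)
oo=np.zeros((480,725,3),np.uint8);oo[:,:360]=a;oo[:300,365:]=b
cv2.imwrite('pics/hold.png',oo)
E
```

```text
[613.476 144.491   1.27 ] 72.76786792998473
[[ 0.798 -1.391]
 [ 0.194 -0.339]
 [ 0.637  0.554]
 [ 1.436  0.45 ]
 [ 0.811 -0.608]
 [ 0.916  1.023]
 [ 0.769  0.21 ]
 [-0.592 -1.436]
 [ 0.351 -0.154]
 [-0.27  -0.882]
 [ 0.403  0.318]
 [ 0.793 -0.919]]
weld [667.524 116.21   15.   ] [211.259 330.228]
[263.037 188.285] [214.492 420.254]
[302.018 196.996] [218.336 405.233]
[289.785 194.262] [217.154 409.851]
```

View pics/hold.png

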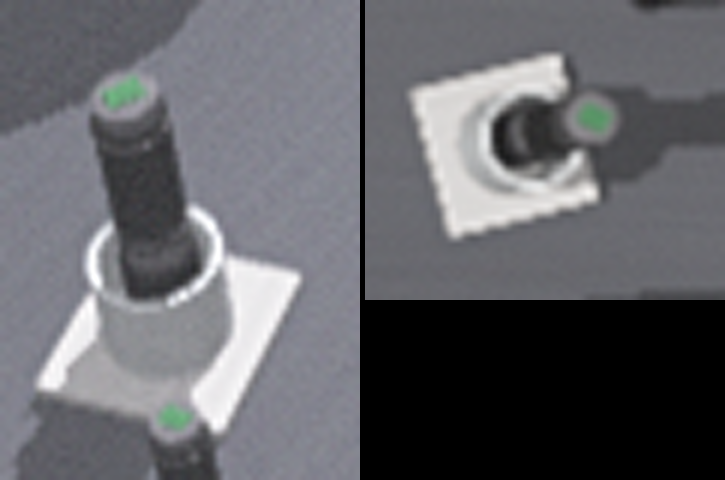

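The crops show the tail disc at scene (260.1,190.6) and top (214.1,417.4), and the cup rim centred at scene (287.4,195.4).

```bash
python3 - <<'E'
from h import *
S,T=Cam('scene'),Cam('top')
def tri(a,b):
    A=[];y=[]
    for c,at in((S,a),(T,b)):
        d=c.ray(at);d/=np.linalg.norm(d);M=np.eye(3)-np.outer(d,d);A.append(M);y.append(M@c.p)
    return np.linalg.lstsq(np.vstack(A),np.hstack(y),rcond=None)[0]
print('tail tri',tri((260.1,190.6),(214.1,417.4)),S.onz((260.1,190.6),143),T.onz((214.1,417.4),143))
print('rim',S.onz((287.4,195.4),53))
# base plate corners top z=8, scene crop & top crop
for u,v in((302,273),(36,387),(218,432),(228,256)): print('s',S.onz(((v+.5)/6-.5+245,(u+.5)/6-.5+170),8))
for u,v in((410,90),(562,53),(600,197),(452,240)): print('t',T.onz(((v+.5)/6-.5+195,(u-365+.5)/6-.5+380),8))
E
```

```text
tail tri [ 545.34  -328.717  144.908] [ 543.499 -327.753  143.   ] [ 545.87  -329.046  143.   ]
rim [ 542.601 -330.24    53.   ]
s [ 569.176 -280.259    8.   ]
s [ 515.542 -378.785    8.   ]
s [ 589.853 -358.16     8.   ]
s [ 537.741 -289.014    8.   ]
t [ 571.038 -279.876    8.   ]
t [ 592.885 -359.677    8.   ]
t [ 517.633 -379.351    8.   ]
t [ 492.954 -302.085    8.   ]
```

Holder axis is about (543.3,-330), the thermometer tail about (545,-328.7), upright. The weld is about (669,116.3,15). I'll grip from above with the jaws at azimuth -17° (along the beam), then tilt about 45° toward the weld.

```bash
cat >> h.py <<'E'
def goal(pos,Rm):
    from bench import sense
    s=sense(); R0=R.from_euler('xyz',s['tcp_rot'],degrees=True)
    rv=(R0.inv()*Rm).as_rotvec(); d=R0.inv().apply(np.asarray(pos)-s['tool_pos'])/10
    print('t',round(s['time'],2),'tcp',s['tool_pos'],s['tcp_rot'],'q',np.array(s['joint_pos']),'F',s['ft_force'],'gap',round(s['finger_gap'],1));print('rv',rv,'cm',d)
DOWN=R.from_euler('xyz',[180,0,-17.2],degrees=True)
E
python3 -c "
from h import *
goal([545,-329,240],DOWN)"
```

```text
t 0.9 tcp [251.108 544.935 202.42 ] [179.999  -0.     65.259] q [60.365  7.47  85.266 -0.001 87.263 -4.894] F [-0.438 -0.738 -0.198] gap 85.4
rv [ 0.    -0.     1.439] cm [-67.071  63.268  -3.758]
```

Request:
apply_moves(targets="0 0 0.15 -3 3 -3.7 6; 0 0 0.3 -6.5 6 -3.7 6; 0 0 0.45 -10 9.5 -3.7 6; 0 0 0.6 -13.5 12.5 -3.7 6; 0 0 0.75 -17 16 -3.7 6")

```text
time: 1.4
tool_pos: [325.3, 322.1, 239.6]
tcp_rot: [-180.0, -0.0, 22.0]
ft_force: [1.9, -0.1, 1.6]
finger_gap: 60.0
```

```bash
python3 -c "
from h import *
goal([545,-329,240],DOWN)"
```

```text
t 1.4 tcp [325.272 322.084 239.582] [-179.987   -0.042   21.982] q [ 38.295 -15.85  103.606   0.001  92.2    16.313] F [ 1.863 -0.102  1.638] gap 60.0
rv [-0.    -0.001  0.684] cm [-3.996 68.6   -0.06 ]
```

Request:
apply_moves(targets="0 0 0.14 -0.3 4.7 0 6; 0 0 0.28 -0.6 9.4 0 6; 0 0 0.42 -0.9 14 0 6; 0 0 0.55 -1.1 18.7 0 6; 0 0 0.684 -1.4 23.4 0 6")

```text
time: 1.9
tool_pos: [401.4, 100.0, 239.8]
tcp_rot: [-180.0, -0.1, -17.2]
ft_force: [0.8, 0.1, 0.7]
finger_gap: 59.9
```

```bash
python3 -c "
from h import *
goal([545,-329,240],DOWN)"
```

```text
t 1.9 tcp [401.392  99.98  239.776] [-179.967   -0.067  -17.196] q [  6.874 -23.362 109.426   0.003  93.862  24.07 ] F [0.845 0.056 0.722] gap 59.9
rv [-0.001 -0.001  0.   ] cm [26.401 36.735 -0.013]
```

Request:
apply_moves(targets="0 0 0 2.5 3.5 0 6; 0 0 0 5 7 0 6; 0 0 0 7.8 10.8 0 6; 0 0 0 10.5 14.6 0 6; 0 0 0 13.2 18.4 0 6")

```text
time: 2.4
tool_pos: [474.2, -114.7, 239.7]
tcp_rot: [-180.0, -0.1, -16.9]
ft_force: [0.9, 0.8, -0.3]
finger_gap: 59.9
```

Request:
apply_moves(targets="0 0 0 2.8 3.8 0 6; 0 0 0 5.6 7.6 0 6; 0 0 0 8.4 11.6 0 6; 0 0 0 11 15 0 6; 0 0 0 13.2 18.3 0 6")

```text
time: 2.9
tool_pos: [547.3, -328.3, 239.1]
tcp_rot: [-180.0, -0.0, -16.9]
ft_force: [-0.3, 0.0, 0.5]
finger_gap: 60.3
```

```bash
python3 -c "
from h import *
from bench import snapshot,recognise
goal([545,-329,84],DOWN)
a=snapshot('scene')[200:360,110:270];b=snapshot('top')[160:280,360:480]
cv2.imwrite('pics/over.png',np.hstack([cv2.resize(a,(390,390)),cv2.resize(b,(390,390))])[:,:,::-1])"
```

```text
t 2.9 tcp [ 547.317 -328.269  239.108] [-179.997   -0.004  -16.937] q [-35.559  12.703  75.617   0.005  91.676 -18.621] F [-0.269  0.045  0.494] gap 60.3
rv [-0.    -0.     0.005] cm [-0.202  0.138 15.511]
```

View pics/over.png

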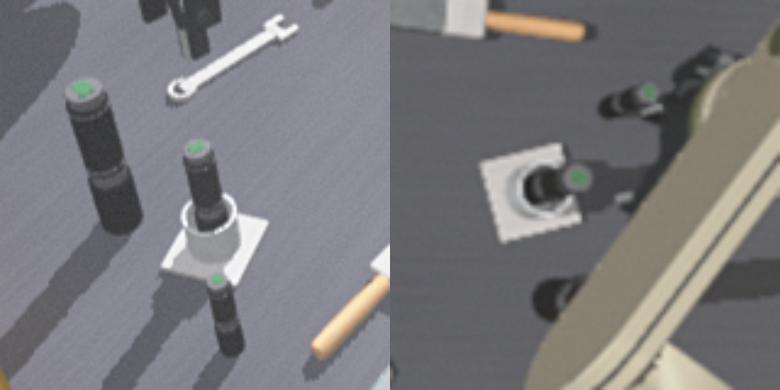

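The left crop shows the fingers at scene about (222,190), in line above the stick. The right crop shows the hand right of the cup, offset by perspective. I'll check this against the projection.

```bash
python3 -c "
from h import *
S,T=Cam('scene'),Cam('top')
for P in ([547,-328,239],[576,-337,239],[518,-319,239],[605,-390,50]):
  a=S.px(P);b=T.px(P);print(a,b,'crop',(a-[200,110])*390/160,(b-[160,360])*390/120)
print(T.onz((160+93*.308,360+650*.308),95),S.onz((200+280*.41,110+215*.41),95), S.onz((200+350*.41,110+232*.41),0), S.onz((200+230*.41,110+122*.41),0))"
```

```text
[228.353 184.779] [210.224 429.922] crop [ 69.111 182.273] [163.227 227.246]
[236.038 192.702] [199.003 433.383] crop [ 87.843 201.585] [126.759 238.493]
[220.975 177.172] [221.507 426.442] crop [ 51.127 163.731] [199.898 215.936]
[318.371 199.44 ] [198.12  426.901] crop [288.529 218.01 ] [123.89  217.428]
[ 637.74 -764.56   95.  ] [ 623.415 -406.358   95.   ] [ 629.374 -410.072    0.   ] [ 447.212 -361.904    0.   ]
```

Request:
apply_moves(targets="0 0 0.005 -0.2 0.1 1.5 6; 0 0 0.005 -0.2 0.1 3 6; 0 0 0.005 -0.2 0.1 5 6; 0 0 0.005 -0.2 0.1 7 6; 0 0 0.005 -0.2 0.1 7 6")

```text
time: 3.5
tool_pos: [542.4, -323.5, 164.5]
tcp_rot: [-179.9, 0.4, -17.1]
ft_force: [-1.5, 0.5, 0.7]
finger_gap: 59.8
```

```bash
python3 -c "
from h import *
from bench import snapshot
goal([545,-329,84],DOWN)
S,T=Cam('scene'),Cam('top')
out=[]
from bench import sense
p=sense()['tool_pos']
for n,C,(r,c) in(('scene',S,(205,130)),('top',T,(170,370))):
  im=snapshot(n)[r:r+120,c:c+100].copy(); im=cv2.resize(im,None,fx=4,fy=4,interpolation=cv2.INTER_CUBIC)
  for o in(-30,0,30):
    q=C.px(p+DOWN.apply([o,0,0])); cv2.circle(im,(int((q[1]-c+.5)*4),int((q[0]-r+.5)*4)),3,(255,0,0),-1)
  out.append(im)
cv2.imwrite('pics/desc.png',np.hstack(out)[:,:,::-1])"
```

```text
t 3.5 tcp [ 542.373 -323.479  164.489] [-179.861    0.394  -17.107] q [-35.468  13.825  82.093   0.008  84.5   -18.361] F [-1.519  0.451  0.668] gap 59.8
rv [-0.002  0.007  0.002] cm [0.469 0.47  8.045]
```

View pics/desc.png

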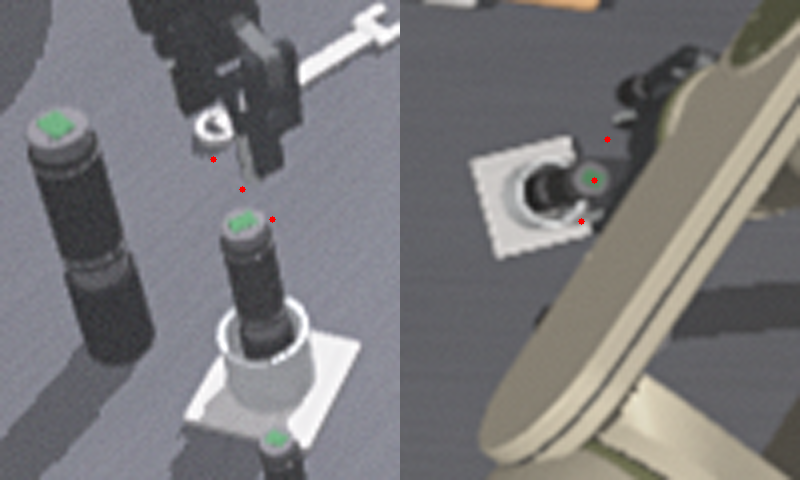

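The left crop shows the gripper above the stick, with fingertips near crop (262,178) and (205,150). The right crop shows tips near (625,120) and (590,215). Both are slightly off the red predictions, so I'll check whether the arm had settled.

```bash
python3 -c "
from h import *
from bench import snapshot
goal([545,-329,84],DOWN)
snapshot('top')
goal([545,-329,84],DOWN)
"
```

```text
t 3.6 tcp [ 544.198 -325.093  168.749] [-179.965    0.089  -17.123] q [-35.489  13.715  81.771   0.005  84.609 -18.366] F [ 0.618 -1.477  0.42 ] gap 60.1
rv [-0.001  0.002  0.001] cm [0.205 0.355 8.474]
t 3.65 tcp [ 544.884 -325.79   170.032] [179.994  -0.031 -17.137] q [-35.503  13.687  81.669   0.004  84.613 -18.367] F [-0.282  0.442  0.202] gap 60.4
rv [ 0.    -0.001  0.001] cm [0.101 0.302 8.603]
```

Request:
apply_moves(targets="0 0 0 0 0 0 6; 0 0 0 0 0 0 6; 0 0 0 0 0 0 6; 0 0 0 0 0 0 6; 0 0 0 0 0 0 6")

```text
time: 4.15
tool_pos: [544.8, -326.6, 169.6]
tcp_rot: [180.0, -0.0, -17.2]
ft_force: [0.4, -0.2, 0.7]
finger_gap: 59.8
```

```bash
cat > look.py <<'E'
from h import *
from bench import snapshot,sense
import sys
S,T=Cam('scene'),Cam('top')
out=[]
s=sense();p=s['tool_pos'];Rm=R.from_euler('xyz',s['tcp_rot'],degrees=True)
f=4
for n,C in(('scene',S),('top',T)):
  q=C.px(p); r,c=(q-[60,50]).astype(int).clip(0)
  im=snapshot(n)[r:r+120,c:c+100].copy(); im=cv2.resize(im,None,fx=f,fy=f,interpolation=cv2.INTER_CUBIC)
  for o in eval(sys.argv[2]):
    q=C.px(p+Rm.apply(o)); cv2.circle(im,(int((q[1]-c+.5)*f),int((q[0]-r+.5)*f)),2,(255,0,0),-1)
  out.append(im)
cv2.imwrite('pics/%s.png'%sys.argv[1],np.hstack(out)[:,:,::-1])
E
python3 look.py d2 "[[-30,0,-8],[0,0,-8],[30,0,-8]]"; python3 -c "
from h import *
goal([545,-329,84],DOWN)
"
```

```text
t 4.25 tcp [ 544.745 -326.553  169.404] [-179.999   -0.001  -17.195] q [-35.566  13.78   81.627   0.001  84.592 -18.371] F [ 0.502 -0.073 -0.228] gap 60.2
rv [-0. -0.  0.] cm [0.097 0.226 8.54 ]
```

View pics/d2.png

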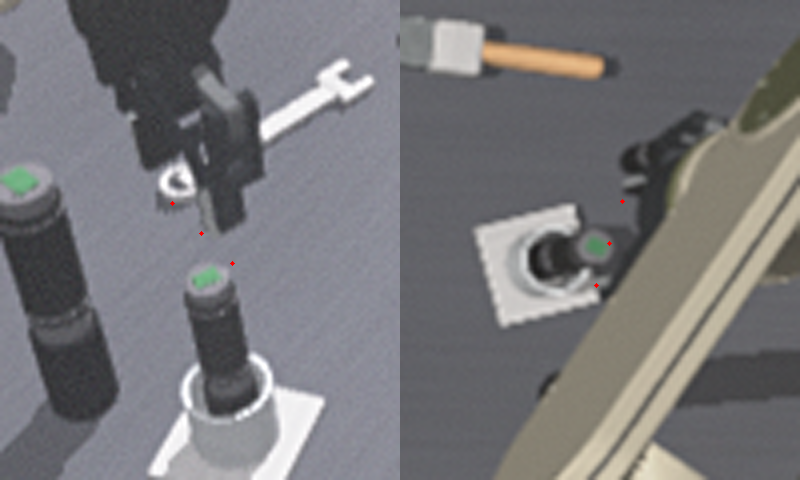

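The view shows settled tips at scene crop about (225,228) and (150,167), and at top crop about (632,182) and (600,285). I'll triangulate the fingertip midpoint to compare with the reported TCP.

```bash
python3 - <<'E'
from h import *
S,T=Cam('scene'),Cam('top')
p=np.array([544.75,-326.55,169.4])
a0=(S.px(p)-[60,50]).astype(int); b0=(T.px(p)-[60,50]).astype(int)
def tri(a,b):
    A=[];y=[];
    for c,at in((S,a),(T,b)):
        d=c.ray(at);d/=np.linalg.norm(d);M=np.eye(3)-np.outer(d,d);A.append(M);y.append(M@c.p)
    x=np.linalg.lstsq(np.vstack(A),np.hstack(y),rcond=None)[0]; return x,S.px(x)-a,T.px(x)-b
sc=lambda u,v:np.array([v/4-.5,u/4-.5])+a0
tp=lambda u,v:np.array([v/4-.5,(u-400)/4-.5])+b0
for n,s,t in(('mid',sc(188,197),tp(616,233)),('right finger',sc(225,228),tp(632,182)),('left',sc(150,167),tp(600,285)),('tail',sc(208,278),tp(596,245))): print(n,tri(s,t))
E
```

```text
mid (array([ 545.542, -325.12 ,  203.734]), array([-0.039,  2.345]), array([1.342, 1.306]))
right finger (array([ 579.391, -334.62 ,  206.605]), array([-0.068,  2.308]), array([1.299, 1.243]))
left (array([ 510.697, -315.935,  200.98 ]), array([-0.009,  2.614]), array([1.521, 1.504]))
tail (array([ 545.959, -328.961,  145.8  ]), array([-0.009,  0.397]), array([0.226, 0.214]))
```

Laterally the fingertips agree with the TCP within 2–4 mm, so I'll descend around the stick.

Request:
apply_moves(targets="0 0 0 0.1 0.2 0 6; 0 0 0 0.1 0.2 2 6; 0 0 0 0.1 0.2 4 6; 0 0 0 0.1 0.2 5.5 6; 0 0 0 0.1 0.2 7 6")

```text
time: 4.75
tool_pos: [545.0, -328.7, 98.4]
tcp_rot: [-180.0, 0.0, -17.2]
ft_force: [0.2, 0.0, 0.8]
finger_gap: 59.8
```

Request:
apply_moves(targets="0 0 0 0 0 0.8 6; 0 0 0 0 0 1.4 6; 0 0 0 0 0 1.4 6; 0 0 0 0 0 1.4 6; 0 0 0 0 0 1.4 6")

```text
time: 5.25
tool_pos: [545.7, -329.1, 86.5]
tcp_rot: [180.0, -0.1, -17.2]
ft_force: [-0.1, -0.3, 0.3]
finger_gap: 60.0
```

```bash
python3 look.py d3 "[[-30,0,-8],[0,0,-8],[30,0,-8]]"; python3 -c "
from h import *
goal([545,-329,84],DOWN)
"
```

```text
t 5.35 tcp [ 545.581 -329.052   86.296] [179.973  -0.076 -17.187] q [-35.703  17.525  86.083  -0.002  76.311 -18.516] F [0.243 0.403 0.978] gap 59.7
rv [ 0.    -0.001  0.   ] cm [-0.057  0.012  0.23 ]
```

View pics/d3.png

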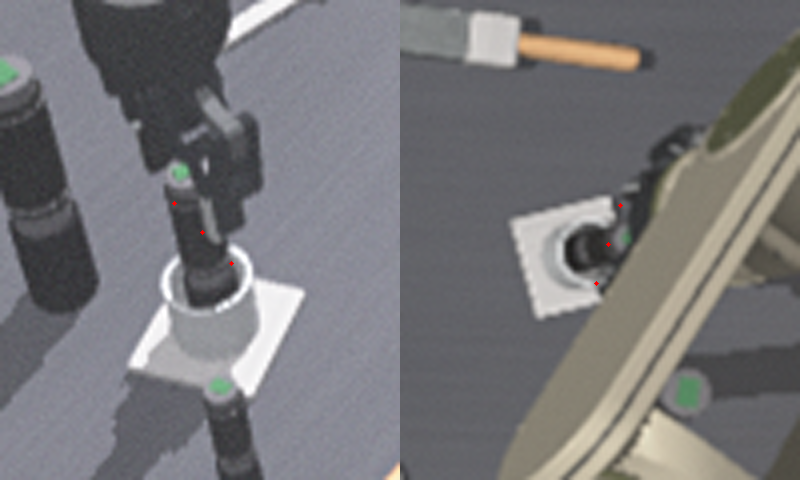

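The left crop shows the stick's green tail at (180,172) between the fingers, with the tips at about mid-grip. Now I'll close.

Request:
apply_moves(targets="0 0 0 0 0 0 4; 0 0 0 0 0 0 2.5; 0 0 0 0 0 0 2; 0 0 0 0 0 0 2; 0 0 0 0 0 0 2", force=50)

```text
time: 5.85
tool_pos: [545.4, -328.9, 85.9]
tcp_rot: [180.0, -0.0, -17.2]
ft_force: [-0.3, 0.1, 3.8]
finger_gap: 26.0
```

Request:
apply_moves(targets="0 0 0 0 0 0 2; 0 0 0 0 0 -1 2; 0 0 0 0 0 -3 2; 0 0 0 0 0 -6 2; 0 0 0 0 0 -9 2")

```text
time: 6.35
tool_pos: [544.2, -328.1, 175.5]
tcp_rot: [-180.0, 0.1, -17.2]
ft_force: [-0.3, 0.1, -1.5]
finger_gap: 26.3
```

Request:
apply_moves(targets="0 0 0 0 0 -3 2; 0 0 0 0 0 -6 2; 0 0 0 0 0 -8 2; 0 0 0 0 0 -8 2; 0 0 0 0 0 -8 2")

```text
time: 6.85
tool_pos: [544.9, -328.6, 254.8]
tcp_rot: [-180.0, 0.0, -17.2]
ft_force: [-0.4, 0.7, -2.5]
finger_gap: 26.1
```

```bash
python3 look.py d4 "[[0,0,-19],[0,0,78],[0,0,-57]]"; python3 -c "
from h import *
bx=np.array([np.cos(1.27),np.sin(1.27),0]);w=np.array([669,116.3,15])
th=np.radians(45);d=bx*np.cos(th)-np.array([0,0,np.sin(th)])
x=np.array([np.sin(1.27),-np.cos(1.27),0]);Rm=R.from_matrix(np.c_[x,np.cross(d,x),d]);print(Rm.as_euler('xyz',degrees=True))
pos=w-d*(72+97-19);print(pos);goal(pos,Rm)
goal([580,-100,256],DOWN)
"
```

```text
[-135.       0.     -17.234]
[637.575  14.996 121.066]
t 6.95 tcp [ 544.213 -328.099  252.912] [-179.934    0.199  -17.19 ] q [-35.706  12.35   74.598  -0.001  93.261 -18.516] F [ 0.173 -0.072 -2.554] gap 26.0
rv [ 0.784  0.004 -0.001] cm [ -1.175 -35.521  13.23 ]
t 6.95 tcp [ 544.213 -328.099  252.912] [-179.934    0.199  -17.19 ] q [-35.706  12.35   74.598  -0.001  93.261 -18.516] F [ 0.173 -0.072 -2.554] gap 26.0
rv [-0.001  0.003  0.   ] cm [ -3.323 -22.849  -0.271]
```

View pics/d4.png

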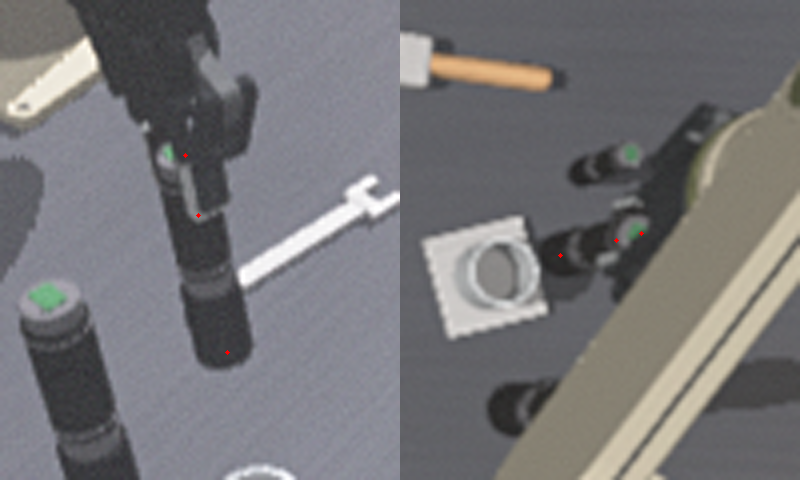

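The stick hangs straight in the gripper, with the nose at scene crop (225,357) against a predicted (227,352). In the top view the nose and tail match too, and the cup is now empty at crop (500,275). Next I'll swing toward a stand-off pose on the line of sight.

Request:
apply_moves(targets="0.05 0 0 -0.1 -2 0.3 2; 0.13 0 0 -0.3 -5 1 2; 0.22 0 0 -0.4 -8.5 1.5 2; 0.3 0 0 -0.5 -12 2.2 2; 0.38 0 0 -0.6 -15 3 2")

```text
time: 7.45
tool_pos: [583.5, -181.7, 223.7]
tcp_rot: [-158.0, 0.1, -17.2]
ft_force: [-0.4, -0.7, -2.6]
finger_gap: 26.5
```

```bash
cat >> h.py <<'E'
_bx=np.array([np.cos(1.27),np.sin(1.27),0]);_w=np.array([669,116.3,15]);_d=(_bx-np.array([0,0,1]))*.5**.5
_x=np.array([np.sin(1.27),-np.cos(1.27),0]);AIM=R.from_matrix(np.c_[_x,np.cross(_d,_x),_d])
def aim(L): return _w-_d*(L+78)
E
python3 -c "
from h import *
goal(aim(152),AIM)"
```

```text
t 7.45 tcp [ 583.462 -181.747  223.695] [-158.       0.132  -17.195] q [-35.509  12.228  80.732  20.847  94.112 -18.076] F [-0.407 -0.708 -2.621] gap 26.5
rv [ 0.401  0.002 -0.001] cm [ -0.64  -11.939   9.793]
```

Request:
apply_moves(targets="0.08 0 0 -0.1 -2.4 2 2; 0.16 0 0 -0.3 -4.8 4 2; 0.24 0 0 -0.4 -7.2 6 2; 0.32 0 0 -0.5 -9.6 7.9 2; 0.4 0 0 -0.6 -11.9 9.8 2")

```text
time: 7.95
tool_pos: [620.7, -40.2, 176.5]
tcp_rot: [-135.1, 0.2, -17.2]
ft_force: [0.2, 1.1, -2.0]
finger_gap: 25.9
```

Request:
apply_moves(targets="0 0 0 0 0 0 2; 0 0 0 0 0 0 2; 0 0 0 0 0 0 2; 0 0 0 0 0 0 2; 0 0 0 0 0 0 2")

```text
time: 8.45
tool_pos: [621.9, -42.4, 179.5]
tcp_rot: [-135.4, -0.1, -17.2]
ft_force: [-0.1, 1.1, -1.8]
finger_gap: 25.7
```

```bash
sed -i 's/-\[60,50\]/-np.array([60,50])+eval(sys.argv[3])/' look.py; sed -i 's/(q-np/(q-np/' look.py; python3 look.py d5 "[[0,0,-57],[0,0,78],[0,0,230]]" "[-15,15]" ; python3 -c "
from h import *
goal(aim(152),AIM);goal(aim(72),AIM)
S=Cam('scene');print(S.px(_w))"
```

```text
t 8.55 tcp [621.682 -42.099 179.205] [-135.353   -0.076  -17.204] q [-34.318  16.331  89.808  42.214  90.001 -23.41 ] F [ 0.109  0.194 -3.134] gap 26.4
rv [ 0.006 -0.001  0.001] cm [-0.174 -0.08   0.299]
t 8.55 tcp [621.682 -42.099 179.205] [-135.353   -0.076  -17.204] q [-34.318  16.331  89.808  42.214  90.001 -23.41 ] F [ 0.109  0.194 -3.134] gap 26.4
rv [ 0.006 -0.001  0.001] cm [-0.178 -0.129  8.299]Traceback (most recent call last):
  File "<string>", line 4, in <module>
    S=Cam('scene');print(S.px(_w))
                              ^^
NameError: name '_w' is not defined
```

View pics/d5.png

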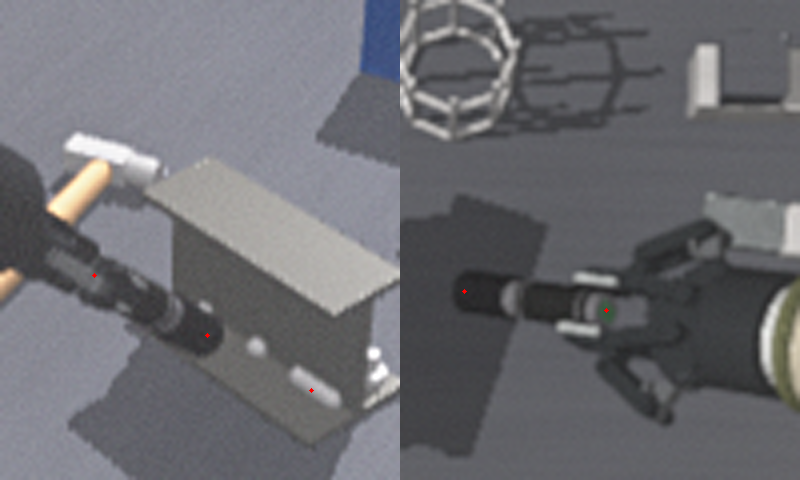

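The view shows the stick slanted toward the beam. The projected line of sight hits scene crop (312,390) and the weld centre is at about (315,387), so the aim is good. Tail and nose match in the top view as well. I'll advance 8 cm along the axis.

Request:
apply_moves(targets="0.006 0 0 -0.1 -0.1 1.5 2; 0.006 0 0 -0.2 -0.1 3.2 2; 0.006 0 0 -0.2 -0.1 5 2; 0.006 0 0 -0.2 -0.1 6.8 2; 0.006 0 0 -0.2 -0.1 8.1 2")

```text
time: 9.05
tool_pos: [635.9, 16.3, 119.4]
tcp_rot: [-134.9, 0.1, -17.1]
ft_force: [-0.6, -0.0, -2.1]
finger_gap: 26.2
```

Request:
apply_moves(targets="0 0 0 0 0 0 2; 0 0 0 0 0 0 2; 0 0 0 0 0 0 2; 0 0 0 0 0 0 2; 0 0 0 0 0 0 2")

```text
time: 9.55
tool_pos: [636.9, 13.4, 122.3]
tcp_rot: [-135.0, -0.1, -17.2]
ft_force: [0.1, 0.1, -2.2]
finger_gap: 25.8
```

```bash
python3 look.py d6 "[[0,0,-57],[0,0,78],[0,0,150]]" "[-15,15]" ; python3 -c "
from h import *
goal(aim(72),AIM)"
```

```text
t 9.65 tcp [636.708  13.635 122.033] [-134.975   -0.038  -17.219] q [-29.309  18.693  93.66   44.263  82.404 -24.204] F [-0.137  1.622 -1.68 ] gap 25.9
rv [-0.    -0.     0.001] cm [ 0.042 -0.042  0.178]
```

View pics/d6.png

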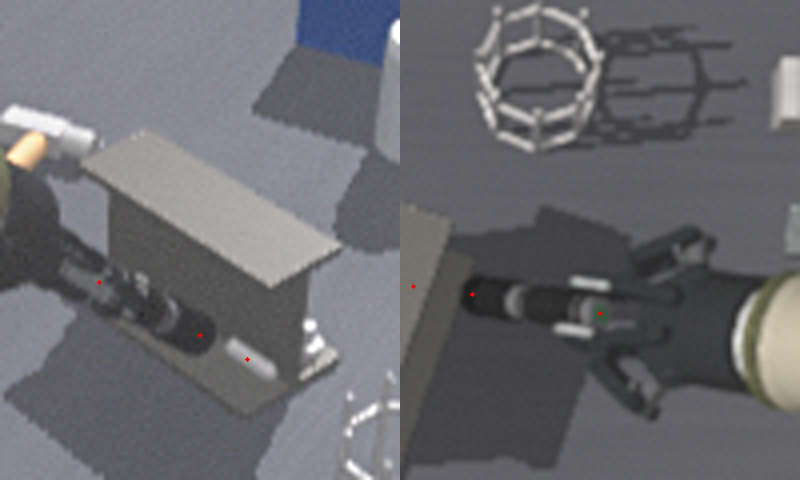

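The aim mark is at (247,360) and the visible weld centre is at (252,358), about 3 mm off, with clear air to the plates. I'll hold here for over 2 s.

Request:
apply_moves(targets="0 0 0 0.2 0 0 2; 0 0 0 0.2 0 0 2; 0 0 0 0.2 0 0 2; 0 0 0 0.2 0 0 2; 0 0 0 0.2 0 0 2")

```text
time: 10.15
tool_pos: [638.4, 13.5, 121.6]
tcp_rot: [-135.0, 0.0, -17.2]
ft_force: [-0.4, -0.2, -1.3]
finger_gap: 26.1
```

Request:
apply_moves(targets="0 0 0 0 0 0 2; 0 0 0 0 0 0 2; 0 0 0 0 0 0 2; 0 0 0 0 0 0 2; 0 0 0 0 0 0 2")

```text
time: 10.65
tool_pos: [638.4, 13.5, 121.6]
tcp_rot: [-135.0, -0.0, -17.2]
ft_force: [0.2, 0.6, -2.5]
finger_gap: 25.9
```

Request:
apply_moves(targets="0 0 0 0 0 0 2; 0 0 0 0 0 0 2; 0 0 0 0 0 0 2; 0 0 0 0 0 0 2; 0 0 0 0 0 0 2")

```text
time: 11.15
tool_pos: [638.4, 13.5, 121.6]
tcp_rot: [-135.0, -0.0, -17.2]
ft_force: [-0.4, -0.1, -1.9]
finger_gap: 26.4
```

Request:
apply_moves(targets="0 0 0 0 0 0 2; 0 0 0 0 0 0 2; 0 0 0 0 0 0 2; 0 0 0 0 0 0 2; 0 0 0 0 0 0 2")

```text
time: 11.65
tool_pos: [638.4, 13.5, 121.6]
tcp_rot: [-135.0, 0.0, -17.2]
ft_force: [0.0, -0.0, -1.5]
finger_gap: 26.1
```

Request:
apply_moves(targets="0 0 0 0 0 0 2; 0 0 0 0 0 0 2; 0 0 0 0 0 0 2; 0 0 0 0 0 0 2; 0 0 0 0 0 0 2")

```text
time: 12.15
tool_pos: [638.4, 13.5, 121.6]
tcp_rot: [-135.0, -0.0, -17.2]
ft_force: [-0.4, 0.7, -1.6]
finger_gap: 26.4
```

Request:
apply_moves(targets="0 0 0 0 0 0 2; 0 0 0 0 0 0 2; 0 0 0 0 0 0 2; 0 0 0 0 0 0 2; 0 0 0 0 0 0 2")

```text
time: 12.65
tool_pos: [638.4, 13.5, 121.6]
tcp_rot: [-135.0, 0.0, -17.2]
ft_force: [0.4, -0.2, -2.2]
finger_gap: 25.9
```

```bash
python3 -c "
from h import *
goal(aim(72),AIM)
from bench import sense
print(sense()['qd'])"
```

```text
t 12.65 tcp [638.4    13.523 121.638] [-134.966    0.001  -17.189] q [-29.238  18.992  93.338  44.27   82.422 -24.131] F [ 0.416 -0.243 -2.249] gap 25.9
rv [-0.001  0.001  0.001] cm [-0.122 -0.042  0.123]
[ 0.03  -0.038 -0.007 -0.046 -0.057  0.04 ]
```

Held still for 2.5 s. I'll retreat straight back along the axis.

Request:
apply_moves(targets="0 0 0 0 0 -1.5 2; 0 0 0 0 0 -4 2; 0 0 0 0 0 -7 2; 0 0 0 0 0 -10 2; 0 0 0 0 0 -13 2")

```text
time: 13.15
tool_pos: [610.7, -75.9, 215.3]
tcp_rot: [-135.0, -0.0, -17.2]
ft_force: [0.9, -0.3, -1.8]
finger_gap: 26.3
```

```bash
python3 -c "
from h import *
goal([543.5,-330,252],DOWN)"
```

```text
t 13.15 tcp [610.709 -75.864 215.256] [-134.997   -0.035  -17.204] q [-37.572  15.725  86.757  41.729  94.996 -23.267] F [ 0.854 -0.26  -1.801] gap 26.3
rv [-0.785 -0.001  0.   ] cm [  1.099  15.973 -21.17 ]
```

Request:
apply_moves(targets="-0.06 0 0 0.1 1.2 -1.6 2; -0.14 0 0 0.2 2.9 -3.8 2; -0.23 0 0 0.3 4.7 -6.2 2; -0.32 0 0 0.4 6.5 -8.6 2; -0.4 0 0 0.5 8.2 -10.8 2")

```text
time: 13.65
tool_pos: [575.9, -206.5, 233.9]
tcp_rot: [-158.1, -0.1, -17.3]
ft_force: [-0.1, 0.5, -1.9]
finger_gap: 26.2
```

```bash
python3 -c "
from h import *
goal([543.5,-330,252],DOWN)"
```

```text
t 13.65 tcp [ 575.912 -206.468  233.948] [-158.129   -0.102  -17.259] q [-37.702  12.73   79.056  20.571  95.715 -19.748] F [-0.098  0.481 -1.945] gap 26.2
rv [-0.382 -0.002 -0.001] cm [ 0.573 11.168 -6.427]
```

Request:
apply_moves(targets="-0.08 0 0 0.1 2.4 -1.3 2; -0.16 0 0 0.2 4.7 -2.7 2; -0.24 0 0 0.4 7 -4 2; -0.32 0 0 0.5 9.4 -5.4 2; -0.382 0 0 0.6 11.1 -6.4 2")

```text
time: 14.15
tool_pos: [543.9, -329.1, 251.2]
tcp_rot: [-180.0, -0.1, -17.3]
ft_force: [0.3, 0.4, -2.5]
finger_gap: 26.2
```

Request:
apply_moves(targets="0 0 0 0 0 0 2; 0 0 0 0 0 0 2; 0 0 0 0 0 0 2; 0 0 0 0 0 0 2; 0 0 0 0 0 0 2")

```text
time: 14.65
tool_pos: [544.4, -327.0, 249.0]
tcp_rot: [-179.7, 0.0, -17.2]
ft_force: [-0.6, -0.1, -2.1]
finger_gap: 26.2
```

```bash
python3 -c "
from h import *
goal([544,-329.5,120],DOWN)"
```

```text
t 14.65 tcp [ 544.38  -326.966  249.023] [-179.724    0.032  -17.196] q [-35.771  12.197  75.173   0.252  92.747 -18.563] F [-0.564 -0.061 -2.109] gap 26.2
rv [-0.005  0.001  0.   ] cm [ 0.046  0.315 12.901]
```

Request:
apply_moves(targets="-0.005 0 0 0 0.3 2 2; -0.005 0 0 0 0.3 4.5 2; -0.005 0 0 0 0.3 7 2; -0.005 0 0 0 0.3 9.4 2; -0.005 0 0 0 0.3 9.4 2")

```text
time: 15.15
tool_pos: [541.3, -327.8, 150.4]
tcp_rot: [-179.9, 0.4, -17.2]
ft_force: [-0.3, -0.5, -2.1]
finger_gap: 26.2
```

Request:
apply_moves(targets="0 0 0 0 0 0 2; 0 0 0 0 0 0 2; 0 0 0 0 0 0 2; 0 0 0 0 0 0 2; 0 0 0 0 0 0 2")

```text
time: 15.65
tool_pos: [544.1, -330.0, 156.2]
tcp_rot: [179.9, -0.1, -17.2]
ft_force: [0.1, -0.2, -1.7]
finger_gap: 26.1
```

```bash
python3 look.py d7 "[[0,0,78],[0,0,100]]" "[15,0]"; python3 -c "
from h import *
goal([544.2,-329.5,88],DOWN)"
```

```text
t 15.75 tcp [ 543.888 -329.815  155.696] [179.933  -0.029 -17.189] q [-35.816  14.338  82.421  -0.054  83.192 -18.621] F [ 0.381  0.432 -2.356] gap 26.2
rv [ 0.001 -0.001  0.   ] cm [ 0.017 -0.047  6.77 ]
```

View pics/d7.png

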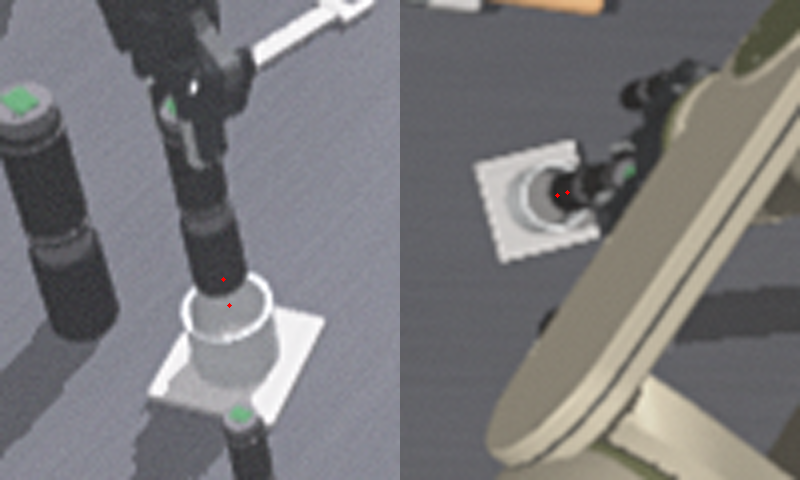

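The projected axis at rim height is at (230,305) and the rim centre is at (228,307), so it is aligned. I'll lower slowly.

Request:
apply_moves(targets="0 0 0 0 0 1 2; 0 0 0 0 0 2.2 2; 0 0 0 0 0 3.6 2; 0 0 0 0 0 5 2; 0 0 0 0 0 5.8 2")

```text
time: 16.25
tool_pos: [542.5, -328.9, 94.2]
tcp_rot: [-180.0, 0.2, -17.2]
ft_force: [0.7, -0.0, -2.3]
finger_gap: 26.0
```

Request:
apply_moves(targets="0 0 0 0 0 0.3 2; 0 0 0 0 0 0.6 2; 0 0 0 0 0 0.8 2; 0 0 0 0 0 0.8 2; 0 0 0 0 0 0.8 2")

```text
time: 16.75
tool_pos: [544.1, -330.0, 89.9]
tcp_rot: [179.9, -0.1, -17.2]
ft_force: [0.5, 0.2, -1.7]
finger_gap: 26.1
```

```bash
python3 -c "
from h import *
goal([544.2,-329.5,86.3],DOWN)"
```

```text
t 16.75 tcp [ 544.061 -330.028   89.907] [179.923  -0.052 -17.19 ] q [-35.821  17.23   86.045  -0.058  76.651 -18.618] F [ 0.541  0.226 -1.724] gap 26.1
rv [ 0.001 -0.001  0.   ] cm [-0.003 -0.055  0.361]
```

Request:
apply_moves(targets="0 0 0 0 0 0.1 2; 0 0 0 0 0 0.2 2; 0 0 0 0 0 0.3 2; 0 0 0 0 0 0.3 2; 0 0 0 0 0 0.3 2")

```text
time: 17.25
tool_pos: [543.7, -329.8, 86.3]
tcp_rot: [179.9, 0.0, -17.2]
ft_force: [-0.3, -0.6, -2.2]
finger_gap: 25.8
```

Request:
apply_moves(targets="0 0 0 0 0 0 3; 0 0 0 0 0 0 3.6; 0 0 0 0 0 0 4.5; 0 0 0 0 0 0 6; 0 0 0 0 0 0 6")

```text
time: 17.75
tool_pos: [543.8, -329.9, 86.4]
tcp_rot: [179.9, -0.0, -17.2]
ft_force: [-0.6, 0.5, 0.9]
finger_gap: 60.1
```

Request:
apply_moves(targets="0 0 0 0 0 0 6; 0 0 0 0 0 -1 6; 0 0 0 0 0 -3 6; 0 0 0 0 0 -6 6; 0 0 0 0 0 -9 6")

```text
time: 18.25
tool_pos: [543.5, -329.5, 177.6]
tcp_rot: [180.0, 0.0, -17.2]
ft_force: [-0.3, -0.5, 0.1]
finger_gap: 59.9
```

Request:
apply_moves(targets="0 0 0 0 0 -3 6; 0 0 0 0 0 -6 6; 0 0 0 0 0 -8 6; 0 0 0 0 0 -8 6; 0 0 0 0 0 -8 6")

```text
time: 18.75
tool_pos: [544.0, -329.8, 256.9]
tcp_rot: [179.9, -0.1, -17.2]
ft_force: [-0.4, 0.2, 0.7]
finger_gap: 60.2
```

```bash
python3 look.py d8 "[]" "[35,0]"; python3 -c "
from h import *
from bench import place_of
goal([544.2,-329.5,86.3],DOWN)
for q in('hammer','brush','wrench','tin'):
  print(q,[np.round(d['at'],1) for d in place_of('scene',q)][:1])"
```

```text
t 18.85 tcp [ 543.161 -329.174  254.655] [179.986   0.132 -17.185] q [-35.806  12.19   74.601  -0.056  93.33  -18.624] F [-0.838  0.252  0.476] gap 60.2
rv [0.    0.002 0.   ] cm [ 0.148 -0.004 16.835]
hammer [array([178.5, 261.5])]
brush [array([316.6, 267.1])]
wrench [array([224.2, 204.6])]
tin [array([153.1, 375.3])]
```

The picture limit is reached, so I'll check numerically: the green tail against its starting position.

```bash
python3 -c "
from h import *
from bench import snapshot,hand_in,place_of
a=cv2.imread('pics/scene0.png').astype(int); b=snapshot('scene')[:,:,::-1].astype(int)
for im in(a,b):
  c=im[250:270,180:202]; g=(c[:,:,1]-np.maximum(c[:,:,0],c[:,:,2]))>25; r,k=np.nonzero(g); print(len(r),r.mean()+250,k.mean()+180)
  print('diff roi', np.abs(a-b)[250:310,178:215].mean(), np.abs(a-b)[300:350,235:300].mean())
print([(np.round(d['at'],1),round(d['confidence'],2)) for d in place_of('scene','thermometer')])
S=Cam('scene');print(S.px([544,-330,8]))
"
```

```text
18 260.0 190.38888888888889
diff roi 11.116366366366366 5.9136410256410255
18 260.1666666666667 189.16666666666666
diff roi 11.116366366366366 5.9136410256410255
[(array([298.6, 198.3]), 0.96), (array([292.3, 160. ]), 0.83), (array([343.9, 201.7]), 0.55)]
[299.813 198.604]
```

The tail is back within about 1 px of where it started and the stick is upright in the cup. Handing in.

```bash
python3 -c "
from bench import *
print(hand_in())"
```

```text
the job is handed in; nothing more can be done
None
```

I took the thermometer from its cup, aimed it at the middle of the long weld, stood it back in its cup, let go and handed the job in. It took about 19 s of the 48 s.

**Aiming:** I held it on a 45° slant from the welded side, about 7 cm from the weld (worked out, not measured). The last 2.5 s of the hold were still. In the picture just before the hold, the line of sight passed about 3 mm from the weld's middle, and I then moved it 2 mm toward the middle. The force readings gave no sign of touching the beam.

**Last checks:**
- **Thermometer:** the green tail mark was back within about 1 pixel (3 mm) of its starting spot, and the network placed the nose at the cup's centre.
- **Gripper:** it was open at 60 mm, well above the holder, with the contact force near zero.
- **Bystanders:** the network placed the brush, wrench and tin within about 3 pixels of where they started. It placed the hammer about 7 pixels off. The arm never went near the hammer, so I put that down to network noise but did not confirm it.

**Open points:**
- The final release picture could not be viewed because of the 12-picture limit, so that check is by numbers only.
- Before the grasp, the fingertips looked about 25 mm higher in the pictures than the reported tool position. Once gripped, the nose and tail matched the prediction.

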